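# Seat the filter cover of a suction pump and hold it down

## Robot

A 6-joint arm with a two-finger parallel gripper is mounted at the origin on a cart in front of the work surface, level with it; the furniture and walls round the work are solid. World frame = base frame: x ahead of the robot, y to its left, z up, the work surface at z = 0. Lengths are in mm, angles in rad, forces in N, time in s.
With the tool pointing down it reaches from about 400 to 925 mm from the base axis. Payload 12.5 kg.
Tool frame: the origin (TCP) lies at the very end of the fingers, on their centre line; the grasp point (between the pads) lies 19 mm behind it (r.hold_point_z is the x of the grasp point in the tool frame, in mm); x points along the fingers, y is the direction in which the jaws open and shut, and the axes are right-handed (so a half turn about x gives the same grasp; the last joint's range is limited). The gripper opens to 95 mm and grips with 3 to 60 N. Pads are 20 mm wide; open, the fingers measure 119 mm over their backs; the gripper's body (75 mm by 180 mm) begins 59 mm behind the grasp point.
Start: joints at [1.021, 0.491, 1.559, -0, 1.092, -0.106], TCP at [268.346, 564.48, 214.661] pointing down, gripper open.
Joint ranges: [-3.1, 3.1], [-0.84, 2.19], [0.05, 2.79], [-1.13, 4.28], [0.06, 2.93], [-2.69, 2.69]. Speed limits (rad/s): [2.22, 2.22, 2.79, 3.14, 3.14, 3.14].

## Interface

Orientations are given as a rotation vector (axis times angle).
In Python, from rig import r, cams gives the robot as it stands.
- The arm moves only by the tool move_arm, never from a script. Its argument "increments" is a list of rows, each a list of 7 numbers: the shift along the tool's x, y, z scaled (see below), then the turn, a rotation vector about the tool's x, y, z scaled (see below), then the gripper's target within -1 to 1 (fully open at 1, half-way at 0, shut at -1). In form: [[dx, dy, dz, rx, ry, rz, grip], ...]. A call has 1 to 8 rows; each row shifts and turns the pose as measured when the row begins, along the tool's axes as they then stand; what a row does not reach is not made up. The controller multiplies each number of a shift by 40 mm and each number of a turn by pi/4 rad. A row lasts 1/12 s, in which the tool goes at most 41.7 mm and 7.16 degrees, less where a joint would pass 70% of its speed; a pose out of reach is approached as far as the arm can. A call with a number of a shift or a turn outside -1 to 1 is refused whole. A call with a gripper value outside its range is refused whole. The fingers move at their own pace and stop on an object; "force" is the grip in N (left out, the last holds). Time passes only in rows, so rows that do not move let the fingers close. It gives the time, the measured TCP pose, the force and the opening at its end, in the units of the state.
- r.observe(): the state, without advancing time (a new reading comes with each control period).
- cams.get_image(name): name is "side" or "top"; returns a dict with "img" (480x640x3 uint8, blue, green, red), "depth" (480x640 float32, mm along the optical axis (not along the pixel's ray), 0 where there is no reading), "fx", "fy", "cx", "cy" (pixels), "rvec" (rotation vector, rad) and "tvec" (3), from world to camera coordinates, as OpenCV has them. Camera axes: x right, y down, z forward; pixel columns grow to the right and rows downward; lengths in mm; the calibration is good to about 2 mm. A picture is of the moment at which its call begins.
- r.finish_job(): hands the job in, once; it reports no verdict.
The state is a dict: "time": time; "q": joint angles; "qvel": joint speeds; "tau": joint torques, N m; "ee_pos": TCP position; "eef_rot": TCP orientation; "contact_force": force on the tool from outside, world axes, zero at the start; "moment": the same for the moment, N m; "gripper_width": finger opening in mm.
Only numpy, scipy, OpenCV 4.12 (cv2) and the standard library are available. Lean on these libraries where they do the work, as an engineer would, in place of code of your own. Each camera call takes 0.05 s, during which the arm holds its last target. There are 200 camera calls.

## Task

The filter cover of the suction pump is lying askew on its sprung gasket. First push it square and flush into the corner made by the raised console behind it and the raised edge on its left; then turn the black wing of its quarter-turn fastener clockwise until the slot in its top lines up with the two white marks, and let go of the wing. Then press the cover plate down against the gasket until it lies fully on the pump's deck, and finish while still holding it pressed there, touching the plate only and not the wing, so that I can lock it; leave the other things on the table alone.

Things in the scene. Friction and masses are not known exactly. Their poses are not given: they have to be found in the camera images.
- pump: White suction pump lying flat, fixed, 240 x 220 mm. Origin under its middle at table height; x to its rear, y to its left, z up. Flat deck 56 mm above the origin. Console at the rear: front face at x = +60 mm, top 90 mm up; raised left edge: inner face at y = +85 mm, top 74 mm up; these two faces form the corner. Deck's open edges: x = -125 mm (front), y = -110 mm (right).
- gasket_mid (a point): Top centre of the black gasket frame (126 x 136 mm) on the deck, at x = -15, y = +5 mm of the pump; the cover lies on it. Stands 9 mm above the deck; sprung, it sinks straight down: 6 N (cover's weight included) to start it, 12 N when the cover meets the deck.
- slot (a point): Centre of the slot (12 mm by 32 mm, long side along the pump's y) in the steel plate in the bay, at x = -15, y = +5 mm of the pump, 3 mm below the deck. The fastener's cross pin must go into it.
- cover: Loose grey-blue plate 150 (x) x 160 (y) x 6 mm, about 0.3 kg. Origin: centre of its underside, axes along its edges. Home, its centre is at x = -15, y = +5 mm of the pump, axes along the pump's; underside 65 mm above the pump's origin on the gasket, 56 mm when pressed onto the deck. Fastener at its centre, a cross pin (26 x 6 mm) 11 mm below, stops it going down unless home and pin along the slot.
- wing (a joint): Angle (rad) of the fastener in the cover, positive anticlockwise from above, -0.7 to 1.6, stiff enough (0.03 N m) to stay where it is left. 0: wing, slot and pin lie along the cover's y and line up with the two white marks. Starts at 0.65 to 1.4.
- wing_top (a point): Top centre of the black wing, on the fastener's axis, 29 mm above the cover's underside (23 mm above its top face). The wing is a bar 10 mm thick and 34 mm long (along the cover's y when the joint reads 0), its flat sides reaching from 5 to 23 mm above the cover's top face, over a round base 36 mm across; it turns with the joint. A yellow slot line runs along its top.
- cup_orange: Bystander: specimen cup with orange lid, 55 x 55 x 72 mm, origin at the centre of its underside.
- cup_blue: Bystander: specimen cup with blue lid, 55 x 55 x 72 mm, origin at the centre of its underside.
- stain_bottle: Bystander: amber dropper bottle, 33 x 33 x 106 mm, origin at the centre of its underside.
- timer: Bystander: small bench timer, 64 x 62 x 22 mm, origin at the centre of its underside.
- sleeve: Bystander: blue tube sleeve lying down, 86 mm long, 23 mm across.
- tube: Bystander: sample tube with orange cap lying down, 88 mm long, 17 mm across.

How it is judged:
By the outcome, as a careful person would: the job done as asked, in the order asked, and still so for the second after the job is handed in, while the arm keeps its last pose, push and grip.
It also fails if it takes over 72 s, if anything falls off the work surface, if the arm or the gripper's body presses on something with over 40 N, if the wrist force passes 120 N, or if a joint passes its speed limit or range.

## Working session

There is one attempt and no reset: what is moved stays moved. The work goes in short steps, Python scripts to look and compute and a tool call to move; the robot and the scene stay as the last step left them, time stands still between calls to the robot, and variables do not carry over. Pictures are saved under pics/ and viewed, about 8 in all and at most 12, crops included, and the job is handed in when it is done.

Besides the shell and the picture viewer there is one more tool, called after "Emit:" as a command line: name --pt "numbers of a row" for each row, then --argument value for the rest. move_arm: Moves the arm, as the interface text tells. Shifts and turns lie within -1 to 1; 1 stands for 40 mm of shift or pi/4 rad of turn. Its arguments: {"type":"object","properties":{"increments":{"type":"array"},"force":{"type":"number"}},"required":["increments"]}

```bash
mkdir -p pics
cat > h.py <<'E'
import numpy as np, cv2
from scipy.spatial.transform import Rotation as R
from rig import r, cams
def shot(n):
    d=cams.get_image(n); d['R']=R.from_rotvec(np.ravel(d['rvec'])).as_matrix(); d['t']=np.ravel(d['tvec']); return d
def cast(d,u,v,z):
    c=-d['R'].T@d['t']; w=d['R'].T@np.array([(u-d['cx'])/d['fx'],(v-d['cy'])/d['fy'],1.])
    return c+w*(z-c[2])/w[2]
def cloud(d):
    v,u=np.mgrid[:480,:640]; Z=d['depth']; P=np.stack([(u-d['cx'])/d['fx']*Z,(v-d['cy'])/d['fy']*Z,Z],-1)
    return (P-d['t'])@d['R']
def proj(d,p):
    q=d['R']@np.asarray(p,float)+d['t']; return d['fx']*q[0]/q[2]+d['cx'],d['fy']*q[1]/q[2]+d['cy']
E
python3 - <<'E'
from h import *
for n in('top','side'):
    d=shot(n); cv2.imwrite(f'pics/{n}0.png',d['img']); print(n,-d['R'].T@d['t'],d['fx'],d['R'].round(2).tolist())
    np.savez(f'{n}0.npz',**d)
s=r.observe(); print(s['ee_pos'],s['eef_rot'],R.from_rotvec(s['eef_rot']).as_matrix().round(3),s['contact_force'],s['time'])
E
```

```text
top [ 290.3288743    21.92635828 1721.22069173] 555.2037628474568 [[-0.03, -1.0, -0.0], [-0.99, 0.03, -0.16], [0.16, -0.0, -0.99]]
side [   90.35355284 -1123.73932194   992.50248639] 619.0774485488304 [[0.92, -0.39, -0.02], [-0.25, -0.54, -0.8], [0.3, 0.75, -0.59]]
[268.23962184 564.27971875 214.11657426] [ 0.34731489  1.54293305 -0.34881853] [[-0.001  0.429  0.903]
 [-0.001  0.903 -0.429]
 [-1.    -0.001 -0.   ]] [-0.44731844  0.52608584  0.10327418] 0.1
```

View pics/top0.png

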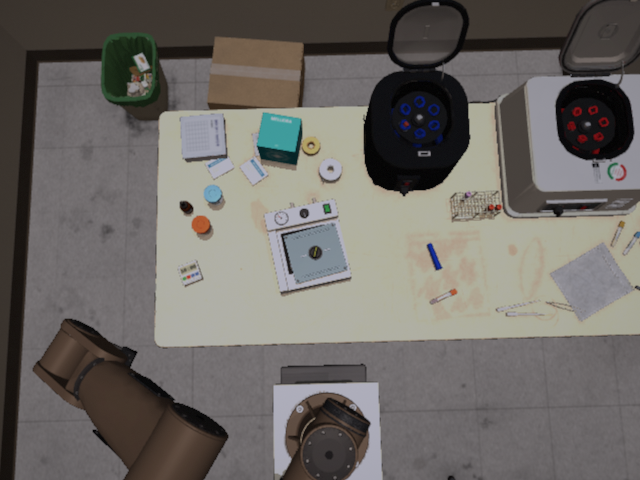

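View pics/side0.png

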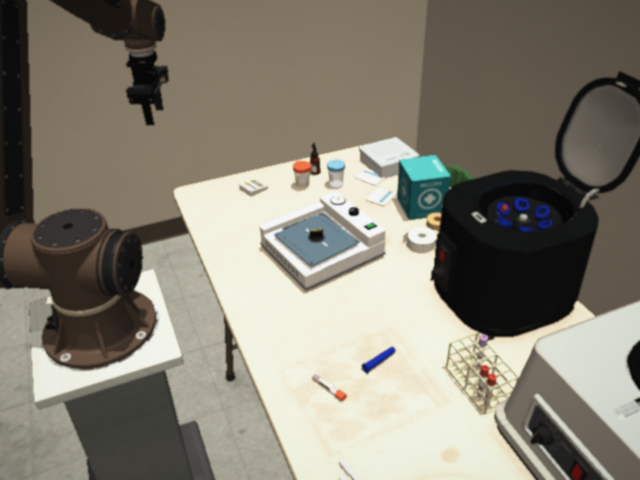

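The top view shows the pump at about (265–350, 203–292) with the cover at (315,253) turned on it and the wing at its middle. The side view shows the pump at (322,243) with free space around it. Next I measure both.

Run:
```python
from h import *
d=dict(np.load('top0.npz')); d={k:(v.item() if v.ndim==0 else v) for k,v in d.items()}
P=cloud(d); roi=np.zeros((480,640),bool); roi[190:305,255:365]=1
z=P[...,2]; print('z hist',np.histogram(z[roi],bins=np.arange(-10,120,8)))
def rect(m,name,h):
    cs,_=cv2.findContours(m.astype(np.uint8),0,2); c=max(cs,key=cv2.contourArea)
    pts=np.array([cast(d,u,v,h)[:2] for u,v in c[:,0].astype(float)],np.float32)
    q=cv2.minAreaRect(pts); print(name,cv2.contourArea(c),q,cv2.boxPoints(q).round(1).tolist()); return q
con=roi&(z>82)&(z<100)
rect(con,'console',90)
hsv=cv2.cvtColor(d['img'],cv2.COLOR_BGR2HSV); b,g,rr=[d['img'][...,i].astype(int) for i in range(3)]
print('px cover',hsv[270,330],'yel',d['img'][248:258,310:321].tolist()[4])
cov=roi&(hsv[...,0]>85)&(hsv[...,0]<120)&(hsv[...,1]>30)&(hsv[...,2]>70)
cov=cv2.morphologyEx(cov.astype(np.uint8),cv2.MORPH_OPEN,np.ones((3,3)))
rect(cov,'cover',71)
rect(roi&(z>40),'pump',65)
c=cv2.resize(d['img'][195:300,255:360],None,fx=5.7,fy=5.7,interpolation=cv2.INTER_CUBIC)
s=dict(np.load('side0.npz'))['img'][185:290,255:390]
cv2.imwrite('pics/crop1.png',c)
```

```text
z hist (array([2002, 3996,  571,   49,   16,   20,   35,  352,  746, 1282, 1895,
        407,  832,  285,   53,    7]), array([-10,  -2,   6,  14,  22,  30,  38,  46,  54,  62,  70,  78,  86,
        94, 102, 110, 118]))
console 1215.5 ((651.3646240234375, 58.372039794921875), (55.930816650390625, 219.31935119628906), 10.518647193908691) [[603.9000244140625, 161.10000610351562], [643.9000244140625, -54.599998474121094], [698.9000244140625, -44.29999923706055], [658.7999877929688, 171.3000030517578]]
px cover [103  38 128] yel [[44, 43, 46], [55, 55, 60], [48, 48, 52], [37, 36, 39], [45, 99, 100], [50, 110, 110], [26, 37, 38], [37, 36, 40], [53, 53, 58], [52, 50, 56], [41, 39, 43]]
cover 2438.0 ((540.5726928710938, 21.286590576171875), (148.98696899414062, 159.52490234375), 13.768529891967773) [[449.20001220703125, 81.0], [487.20001220703125, -73.9000015258789], [631.9000244140625, -38.5], [593.9000244140625, 116.5]]
pump 5755.0 ((570.839599609375, 42.312591552734375), (263.77978515625, 222.4056854248047), 10.921806335449219) [[420.29998779296875, 126.5], [462.3999938964844, -91.9000015258789], [721.4000244140625, -41.900001525878906], [679.2999877929688, 176.5]]
```

View pics/crop1.png

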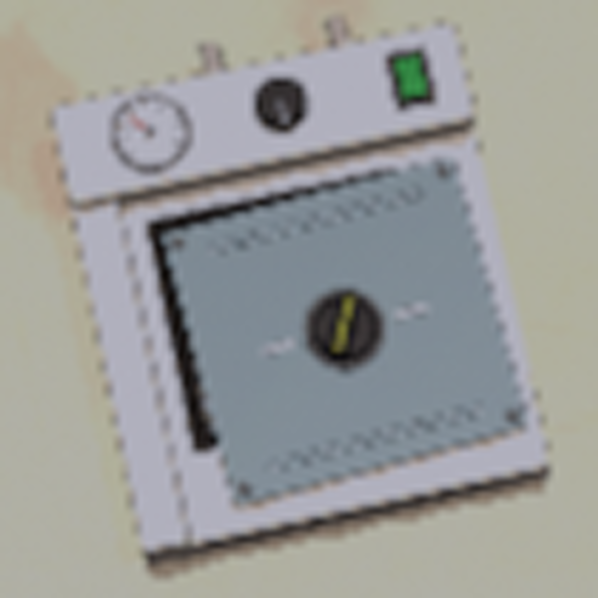

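Measured from the crop (wing at (345,328), white marks at (278,348) and (412,308)):
- **Pump:** yaw about 10.6°, origin about (565, 42).
- **Cover:** about 13 mm short in x, 21 mm in y and 3° off from home.
- **Wing:** about 1.1 rad.

The sizes match the given ones. I now go to the front edge to push with both open fingertips.

```bash
cat >> h.py <<'E'
YAW=np.deg2rad(10.6); O=np.array([564.9,42.2])
def p2w(x,y): c,s=np.cos(YAW),np.sin(YAW); return O+[c*x-s*y,s*x+c*y]
def w2p(p): c,s=np.cos(YAW),np.sin(YAW); e=np.asarray(p)[:2]-O; return np.array([c*e[0]+s*e[1],-s*e[0]+c*e[1]])
def go(px,py,z,yaw_pump_deg):
    "print total shift (units, current tool axes) and turn (units, rx) to reach the pump-frame pose"
    s=r.observe(); M=R.from_rotvec(s['eef_rot']).as_matrix(); p=np.array(s['ee_pos'])
    d=M.T@(np.r_[p2w(px,py),z]-p)/40; a=np.arctan2(M[1,1],M[0,1])
    t=np.deg2rad(yaw_pump_deg)+YAW-a; t=(t+np.pi)%(2*np.pi)-np.pi
    # target yaw -> shift in target axes
    b=np.deg2rad(yaw_pump_deg)+YAW; T=np.array([[0,np.cos(b),np.sin(b)],[0,np.sin(b),-np.cos(b)],[-1,0,0]])
    tilt=R.from_matrix(M.T@T).as_rotvec()/(np.pi/4)
    print('t',round(s['time'],2),'pump xy',w2p(p).round(1),'z',p[2].round(1),'shift u',d.round(3),'turn u',tilt.round(3),'F',np.round(s['contact_force'],1),'w',round(s['gripper_width'],1),'q6',round(s['q'][5],2))
E
python3 -c "
from h import *; go(-132,-16,150,90)"
```

```text
t 0.1 pump xy [-195.6  567.7] z 214.1 shift u [  1.613 -10.866   9.869] turn u [-0.801 -0.001  0.001] F [-0.4  0.5  0.1] w 95.4 q6 -0.11
```

Emit:
move_arm --pt "0.1 -0.68 0.62 0 0 0 1" --pt "0.1 -0.68 0.62 0 0 0 1" --pt "0.1 -0.68 0.62 0 0 0 1" --pt "0.1 -0.68 0.62 0 0 0 1" --pt "0.1 -0.68 0.62 0 0 0 1" --pt "0.1 -0.68 0.62 0 0 0 1" --pt "0.1 -0.68 0.62 0 0 0 1" --pt "0.1 -0.68 0.62 0 0 0 1"

```text
time: 0.77
ee_pos: [353.6, 276.4, 178.5]
eef_rot: [0.34, 1.545, -0.342]
contact_force: [1.6, -0.4, -0.2]
gripper_width: 94.9
```

```bash
python3 -c "
from h import *; go(-132,-16,150,90)"
```

```text
t 0.77 pump xy [-164.6  269.1] z 178.5 shift u [ 0.713 -5.329  4.803] turn u [-0.789 -0.002  0.001] F [ 1.6 -0.4 -0.2] w 94.9 q6 -0.62
```

Emit:
move_arm --pt "0.09 -0.66 0.6 0 0 0 1" --pt "0.09 -0.66 0.6 0 0 0 1" --pt "0.09 -0.66 0.6 0 0 0 1" --pt "0.09 -0.66 0.6 0 0 0 1" --pt "0.09 -0.66 0.6 0 0 0 1" --pt "0.09 -0.66 0.6 0 0 0 1" --pt "0.09 -0.66 0.6 0 0 0 1" --pt "0.09 -0.66 0.6 0 0 0 1"

```text
time: 1.43
ee_pos: [439.3, -10.3, 148.2]
eef_rot: [0.339, 1.546, -0.341]
contact_force: [1.5, 1.0, 0.8]
gripper_width: 94.8
```

Emit:
move_arm --pt "0 0 0 -0.15 0 0 1" --pt "0 0 0 -0.15 0 0 1" --pt "0 0 0 -0.15 0 0 1" --pt "0 0 0 -0.15 0 0 1" --pt "0 0 0 -0.15 0 0 1" --pt "0 0 0 0 0 0 1"

```text
time: 1.93
ee_pos: [440.7, -18.8, 146.3]
eef_rot: [-0.135, 1.571, 0.134]
contact_force: [0.7, 0.2, -0.8]
gripper_width: 95.1
```

```bash
python3 -c "
from h import *; go(-132,-16,61,90)"
```

```text
t 1.93 pump xy [-133.3  -37.1] z 146.3 shift u [2.132 0.528 0.035] turn u [-0.018 -0.006  0.   ] F [ 0.7  0.2 -0.8] w 95.1 q6 -1.93
```

Emit:
move_arm --pt "0.4 0.25 0 -0.018 0 0 1" --pt "0.5 0.25 0 0 0 0 1" --pt "0.5 0 0 0 0 0 1" --pt "0.3 0 0 0 0 0 1" --pt "0.15 0 0 0 0 0 1" --pt "0.05 0 0 0 0 0 1" --pt "0 0 0 0 0 0 1"

```text
time: 2.52
ee_pos: [437.4, 1.7, 67.9]
eef_rot: [-0.127, 1.57, 0.125]
contact_force: [-0.3, 0.3, 0.6]
gripper_width: 95.2
```

Run:
```python
from h import *; go(-132,-16,61,90)
d=shot('side'); cv2.imwrite('pics/side1.png',cv2.resize(d['img'][150:310,220:420],None,fx=4,fy=3.7,interpolation=cv2.INTER_CUBIC))
```

```text
t 2.52 pump xy [-132.8  -16.4] z 67.9 shift u [0.173 0.01  0.019] turn u [-0.031 -0.003  0.001] F [-0.3  0.3  0.6] w 95.2 q6 -1.88
```

View pics/side1.png

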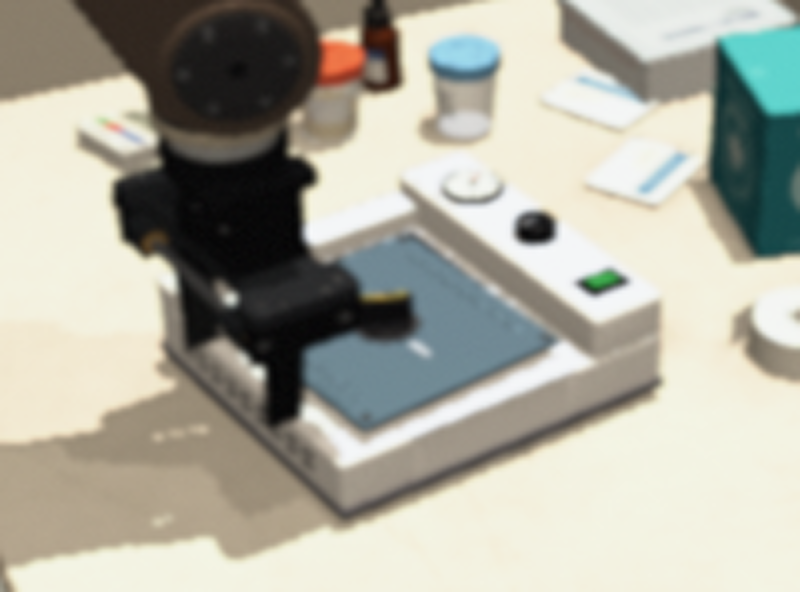

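The fingertips, at (200,345) and (283,415), stand at the deck's front edge, just in front of the cover. I lower a little more, then push.

Emit:
move_arm --pt "0.16 0 0 -0.03 0 0 1" --pt "0.03 0 0 0 0 0 1" --pt "0 0 0.15 0 0 0 1" --pt "0 0 0.15 0 0 0 1" --pt "0 0 0.1 0 0 0 1" --pt "0 0 0.1 0 0 0 1"

```text
time: 3.07
ee_pos: [459.5, 5.2, 62.1]
eef_rot: [-0.147, 1.565, 0.143]
contact_force: [-1.1, 0.1, -0.7]
gripper_width: 95.3
```

```bash
python3 -c "
from h import *; go(-100,-16,62,90)"
```

```text
t 3.07 pump xy [-110.4  -17. ] z 62.1 shift u [0.003 0.025 0.259] turn u [-0.     0.001  0.003] F [-1.1  0.1 -0.7] w 95.3 q6 -1.88
```

Emit:
move_arm --pt "0 0 0.08 0 0 0 1" --pt "0 0 0.08 0 0 0 1" --pt "0 0 0.08 0 0 0 1" --pt "0 0 0.06 0 0 0 1" --pt "0 0 0.06 0 0 0 1"

```text
time: 3.48
ee_pos: [470.3, 7.6, 61.4]
eef_rot: [-0.148, 1.578, 0.145]
contact_force: [-12.4, -13.1, 4.2]
gripper_width: 95.1
```

```bash
python3 -c "
from h import *; go(-100,-16,62,90)"
```

```text
t 3.48 pump xy [-99.3 -16.6] z 61.4 shift u [-0.016  0.015 -0.017] turn u [ 0.002 -0.015  0.   ] F [-12.4 -13.1   4.2] w 95.1 q6 -1.87
```

Contact came at pump x = -99.3, where -100 was expected, so the cover is against the console. I back off, lift, turn 90° and go to the right edge.

Emit:
move_arm --pt "0 0 -0.3 0 0 0 1" --pt "0 0 -0.5 0 0 0 1" --pt "-0.8 0 0 0.1 0 0 1" --pt "-0.8 0 0 0.15 0 0 1" --pt "0 0 0 0.15 0 0 1" --pt "0 0 0 0.15 0 0 1" --pt "0 0 0 0.15 0 0 1" --pt "0 0 0 0.15 0 0 1"

```text
time: 4.15
ee_pos: [440.2, 1.2, 129.2]
eef_rot: [0.395, 1.543, -0.403]
contact_force: [0.9, 0.4, -0.3]
gripper_width: 95.2
```

Emit:
move_arm --pt "0 0 0 0.15 0 0 1" --pt "0 0 0 0.15 0 0 1" --pt "0 0 0 0.15 0 0 1" --pt "0 0 0 0.15 0 0 1" --pt "0 0 0 0.15 0 0 1" --pt "0 0 0 0.15 0 0 1" --pt "0 0 0 0.15 0 0 1" --pt "0 0 0 0.0 0 0 1"

```text
time: 4.82
ee_pos: [443.5, 1.2, 130.9]
eef_rot: [1.066, 1.293, -1.074]
contact_force: [0.4, -0.1, 0.6]
gripper_width: 95.2
```

```bash
python3 -c "
from h import *; go(-15,-132,62,0)"
```

```text
t 4.82 pump xy [-126.9  -17.9] z 130.9 shift u [1.719 2.796 2.856] turn u [0.004 0.003 0.005] F [ 0.4 -0.1  0.6] w 95.2 q6 -0.33
```

Emit:
move_arm --pt "0 0.4 0.6 0 0 0 1" --pt "0 0.6 0.7 0 0 0 1" --pt "0 0.7 0.7 0 0 0 1" --pt "0.2 0.6 0.5 0 0 0 1" --pt "0.3 0.35 0.25 0 0 0 1" --pt "0.3 0 0 0 0 0 1" --pt "0.3 0 0 0 0 0 1" --pt "0.1 0 0 0 0 0 1"

```text
time: 5.48
ee_pos: [576.6, -91.2, 82.3]
eef_rot: [1.041, 1.301, -1.045]
contact_force: [0.0, -0.3, -0.3]
gripper_width: 95.2
```

```bash
python3 -c "
from h import *; go(-15,-132,62,0)"
```

```text
t 5.48 pump xy [ -13.  -133.3] z 82.3 shift u [ 0.508 -0.049 -0.037] turn u [ 0.048  0.007 -0.002] F [ 0.  -0.3 -0.3] w 95.2 q6 -0.49
```

Emit:
move_arm --pt "0.3 -0.05 0 0.048 0 0 1" --pt "0.17 0 0 0 0 0 1" --pt "0.04 0 -0.1 0 0 0 1" --pt "0 0 -0.25 0 0 0 1" --pt "0 0 -0.25 0 0 0 1" --pt "0 0 -0.15 0 0 0 1" --pt "0 0 -0.1 0 0 0 1"

```text
time: 6.07
ee_pos: [568.2, -55.4, 62.2]
eef_rot: [1.06, 1.29, -1.062]
contact_force: [0.2, -2.1, -0.2]
gripper_width: 95.5
```

```bash
python3 -c "
from h import *; go(-15,-85,62,0)"
```

```text
t 6.07 pump xy [-14.7 -96.6] z 62.2 shift u [ 0.003 -0.004 -0.289] turn u [ 0.017  0.008 -0.004] F [ 0.2 -2.1 -0.2] w 95.5 q6 -0.4
```

Emit:
move_arm --pt "0 0 -0.08 0 0 0 1" --pt "0 0 -0.08 0.015 0 0 1" --pt "0 0 -0.08 0 0 0 1" --pt "0 0 -0.06 0 0 0 1" --pt "0 0 -0.06 0 0 0 1" --pt "0 0 -0.06 0 0 0 1"

```text
time: 6.57
ee_pos: [566.6, -44.0, 63.9]
eef_rot: [1.058, 1.274, -1.07]
contact_force: [0.2, -21.1, -3.3]
gripper_width: 94.9
```

```bash
python3 -c "
from h import *; go(-15,-85,62,0)"
```

```text
t 6.57 pump xy [-14.2 -85.1] z 63.9 shift u [ 0.046 -0.021 -0.002] turn u [ 0.008  0.024 -0.008] F [  0.2 -21.1  -3.3] w 94.9 q6 -0.36
```

Contact came at y = -85.1, exactly as expected. I back off, lift, turn toward the wing's angle and look.

Emit:
move_arm --pt "0 0 0.3 0 0 0 1" --pt "0 0 0.5 0 0 0 1" --pt "-0.8 0 0.4 -0.1 0 0 1" --pt "-0.8 0 0 -0.15 0 0 1" --pt "-0.3 0 0 -0.15 0 0 1" --pt "0 0 0 -0.15 0 0 1" --pt "0 0 0 -0.15 0 0 1" --pt "0 0 0 -0.15 0 0 1"

```text
time: 7.23
ee_pos: [575.8, -94.4, 145.4]
eef_rot: [0.53, 1.486, -0.549]
contact_force: [0.0, -0.0, -0.1]
gripper_width: 95.4
```

Emit:
move_arm --pt "0 0 0 -0.15 0 0 1" --pt "0 0 0 -0.15 0 0 1" --pt "0 0 0 -0.15 0 0 1" --pt "0 0 0 -0.15 0 0 1" --pt "0 0 0 -0.1 0 0 1" --pt "0 0 0 0 0 0 1"

```text
time: 7.73
ee_pos: [576.3, -95.1, 147.0]
eef_rot: [0.073, 1.555, -0.096]
contact_force: [0.1, -0.9, 0.4]
gripper_width: 95.0
```

```bash
cat > look.py <<'E'
from h import *
import sys
go(-15,5,140,62)
d=shot('top'); hsv=cv2.cvtColor(d['img'],cv2.COLOR_BGR2HSV)
roi=np.zeros((480,640),np.uint8); roi[190:305,255:365]=1
cov=(roi>0)&(hsv[...,0]>85)&(hsv[...,0]<120)&(hsv[...,1]>30)&(hsv[...,2]>70)
cov=cv2.morphologyEx(cov.astype(np.uint8),cv2.MORPH_OPEN,np.ones((3,3)))
zc=float(sys.argv[2]) if len(sys.argv)>2 else 71
c=max(cv2.findContours(cov,0,2)[0],key=cv2.contourArea)
q=cv2.minAreaRect(np.array([cast(d,*p,zc)[:2] for p in c[:,0].astype(float)],np.float32)); print('cover',q,w2p(q[0]).round(1))
yl=(hsv[...,0]>20)&(hsv[...,0]<40)&(hsv[...,1]>110)&(roi>0)
yl[:225]=0; yl[285:]=0; yl[:,:285]=0; yl[:,350:]=0
v,u=np.nonzero(yl); W=np.array([cast(d,a,b,zc+23)[:2] for a,b in zip(u,v)]); w=d['img'][v,u].astype(float)@[-1,.5,.5]; w=np.clip(w,1,None)
m=(W*w[:,None]).sum(0)/w.sum(); C=((W-m)*w[:,None]).T@(W-m); e=np.linalg.eigh(C)[1][:,1]
print('yellow n',len(u),'centre pump',w2p(m).round(1),'angle in pump deg',((np.degrees(np.arctan2(e[1],e[0])-YAW))%180).round(1))
if sys.argv[1]!='-': cv2.imwrite(f'pics/{sys.argv[1]}.png',cv2.resize(d['img'][195:300,255:360],None,fx=5.7,fy=5.7,interpolation=cv2.INTER_CUBIC))
E
python3 look.py top2
```

```text
t 7.73 pump xy [ -14. -137.] z 147.0 shift u [ 0.111  3.395 -1.049] turn u [0.25  0.021 0.016] F [ 0.1 -0.9  0.4] w 95.0 q6 -1.72
cover ((551.6748046875, 52.122413635253906), (147.65411376953125, 145.47528076171875), 9.926935195922852) [-11.2  12.2]
yellow n 21 centre pump [-10.9   5.5] angle in pump deg 150.0
```

View pics/top2.png

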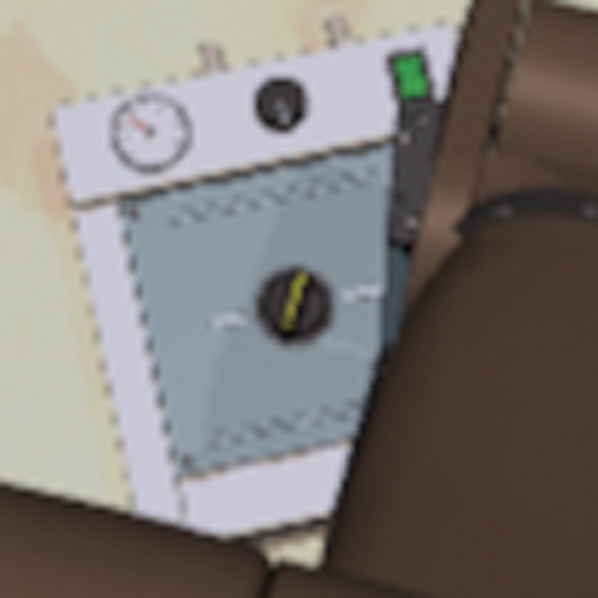

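The cover now lies flush along the console and the left edge, with the wing at about (294,306) and the marks at (230,321) and (362,292). The wing stands about 60° from the marks. I check its centre from the marks too, then move over it.

Run:
```python
from h import *
d=dict(np.load('top0.npz'));
f=lambda X,Y,z:cast(d,(X+.5)/5.7-.5+255,(Y+.5)/5.7-.5+195,z)
for X,Y,z in((296,306.5,71),(294,306,90),(296,302,94),(122,205,74),(375,152,71),(140,205,71)): print(w2p(f(X,Y,z)).round(1))
go(-13,5,110,60)
```

```text
[-11.6   5. ]
[-14.2   6.3]
[-13.    4.9]
[60.6 83.8]
[ 60.9 -53.4]
[59.2 74.6]
t 7.78 pump xy [ -14. -137.] z 147.0 shift u [ 0.861  3.415 -1.028] turn u [0.288 0.021 0.016] F [-0.1  0.4 -0.1] w 95.0 q6 -1.72
```

Emit:
move_arm --pt "0 0.5 -0.15 0.12 0 0 0.3" --pt "0 0.6 -0.2 0.12 0.02 0 0.1" --pt "0 0.7 -0.2 0 0 0.02 -0.1" --pt "0 0.6 -0.15 0 0 0 -0.3" --pt "0 0.3 -0.1 0 0 0 -0.4" --pt "0 0.1 0 0 0 0 -0.4" --pt "0 0 0 0 0 0 -0.4"

```text
time: 8.37
ee_pos: [574.0, 24.2, 146.3]
eef_rot: [0.269, 1.552, -0.26]
contact_force: [0.8, -0.1, -0.1]
gripper_width: 54.2
```

```bash
python3 -c "
from h import *; go(-13,5,78,60)"
```

```text
t 8.37 pump xy [  5.7 -19.4] z 146.3 shift u [ 1.709  0.287 -0.711] turn u [ 0.002  0.002 -0.007] F [ 0.8 -0.1 -0.1] w 54.2 q6 -1.31
```

Emit:
move_arm --pt "0 0.15 -0.35 0 0 0 -0.35" --pt "0.1 0.14 -0.33 0 0 0 -0.35" --pt "0.4 0 -0.03 0 0 0 -0.35" --pt "0.4 0 0 0 0 0 -0.35" --pt "0.3 0 0 0 0 0 -0.35" --pt "0 0 0 0 0 0 -0.35"

```text
time: 8.87
ee_pos: [551.9, 41.0, 97.9]
eef_rot: [0.278, 1.547, -0.27]
contact_force: [-0.7, -0.6, 0.2]
gripper_width: 30.9
```

```bash
python3 -c "
from h import *; go(-13,5,79,60)"
```

```text
t 8.87 pump xy [-13.    1.2] z 97.9 shift u [ 0.472  0.079 -0.05 ] turn u [-0.014  0.006 -0.008] F [-0.7 -0.6  0.2] w 30.9 q6 -1.27
```

Emit:
move_arm --pt "0.25 0.08 -0.05 0 0 0 -0.35" --pt "0.15 0 0 0 0 0 -0.35" --pt "0.06 0 0 0 0 0 -0.5" --pt "0.0 0 0 0 0 0 -0.65" --force 5

```text
time: 9.2
ee_pos: [552.0, 43.1, 78.8]
eef_rot: [0.282, 1.546, -0.274]
contact_force: [-0.1, 0.7, -0.3]
gripper_width: 22.1
```

Run:
```python
from h import *
go(-13,5,79,60)
d=shot('side'); cv2.imwrite('pics/side3.png',cv2.resize(d['img'][180:280,260:390],None,fx=6,fy=6,interpolation=cv2.INTER_CUBIC))
```

```text
t 9.2 pump xy [-12.5   3.2] z 78.8 shift u [-0.006  0.032 -0.033] turn u [-0.02   0.008 -0.008] F [-0.1  0.7 -0.3] w 22.1 q6 -1.27
```

View pics/side3.png

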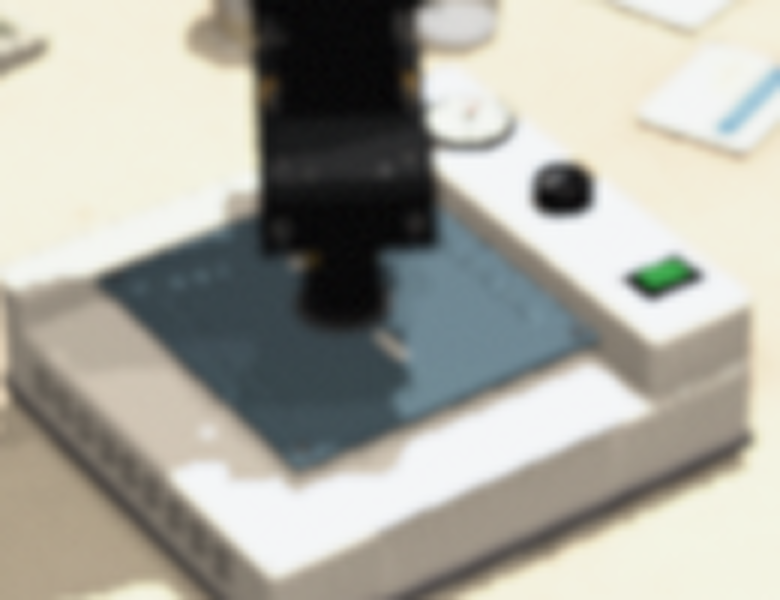

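The gripper stands over the wing's base, about (342,300), and the cover sits in the corner. I centre and close gently.

Emit:
move_arm --pt "0 0.03 -0.03 -0.02 0 0 -0.7" --pt "0 0 0 0 0 0 -0.8" --pt "0 0 0 0 0 0 -0.9" --pt "0 0 0 0 0 0 -1" --pt "0 0 0 0 0 0 -1" --force 5

```text
time: 9.67
ee_pos: [551.7, 44.7, 80.1]
eef_rot: [0.268, 1.546, -0.26]
contact_force: [0.3, 0.2, -1.7]
gripper_width: 10.2
```

```bash
python3 -c "
from h import *; go(-14,5,79,60)"
```

```text
t 9.67 pump xy [-12.5   4.9] z 80.1 shift u [ 0.027 -0.017 -0.033] turn u [ 0.002  0.01  -0.009] F [ 0.3  0.2 -1.7] w 10.2 q6 -1.28
```

The jaws grip at 10.2 mm, which is the wing's thickness. I turn it clockwise.

Emit:
move_arm --pt "0 0 0 0.1 0 0 -1" --pt "0 0 0 0.14 0 0 -1" --pt "0 0 0 0.14 0 0 -1" --pt "0 0 0 0.14 0 0 -1" --pt "0 0 0 0.14 0 0 -1" --pt "0 0 0 0.14 0 0 -1" --pt "0 0 0 0.1 0 0 -1"

```text
time: 10.25
ee_pos: [551.1, 44.4, 80.1]
eef_rot: [0.84, 1.399, -0.829]
contact_force: [0.8, -0.0, -2.0]
gripper_width: 10.0
```

```bash
python3 -c "
from h import *; go(-13,5,80,0)"
```

```text
t 10.25 pump xy [-13.1   4.7] z 80.1 shift u [ 0.002  0.005 -0.006] turn u [ 0.398 -0.    -0.011] F [ 0.8 -0.  -2. ] w 10.0 q6 -0.54
```

Emit:
move_arm --pt "0 0 0 0.13 0 0 -1" --pt "0 0 0 0.12 0 0 -1" --pt "0 0 0 0.08 0 0 -1" --pt "0 0 0 0.05 0 0 -1" --pt "0 0 0 0.0 0 0 -1"

```text
time: 10.67
ee_pos: [550.8, 44.3, 80.1]
eef_rot: [1.081, 1.284, -1.07]
contact_force: [0.7, -0.7, -1.6]
gripper_width: 10.2
```

```bash
python3 -c "
from h import *; go(-13,5,80,0)"
```

```text
t 10.67 pump xy [-13.4   4.7] z 80.1 shift u [ 0.003  0.011 -0.008] turn u [-0.007 -0.002 -0.01 ] F [ 0.7 -0.7 -1.6] w 10.2 q6 -0.22
```

The turn is done with no drift. I release, lift, and move right to look and re-seat the cover if needed.

Emit:
move_arm --pt "0 0 0 0 0 0 -0.6" --pt "0 0 0 0 0 0 -0.3" --pt "0 0 0 0 0 0 0" --pt "-0.3 0 0 0 0 0 0.2" --pt "-0.7 0 0 0 0 0 0.6" --pt "-0.7 0 0.5 0 0 0 1" --pt "0 0 0.8 0 0 0 1" --pt "0 0 0.8 0 0 0 1"

```text
time: 11.33
ee_pos: [565.3, -36.1, 151.2]
eef_rot: [1.069, 1.292, -1.059]
contact_force: [0.4, 0.1, 0.1]
gripper_width: 58.1
```

Emit:
move_arm --pt "0 0 0.8 0 0 0 1" --pt "0 0 0.4 0 0 0 1" --pt "0 0 0 0 0 0 1"

```text
time: 11.58
ee_pos: [576.4, -89.9, 153.2]
eef_rot: [1.07, 1.287, -1.056]
contact_force: [0.5, 0.1, -0.9]
gripper_width: 78.1
```

```bash
python3 look.py top4; python3 -c "
from h import *; go(-15,-132,62,0)"
```

```text
t 11.58 pump xy [ -13.  -131.9] z 153.2 shift u [ 0.325 -0.02  -3.424] turn u [-1.365  0.009 -0.012] F [ 0.5  0.1 -0.9] w 78.1 q6 -0.47
cover ((552.446044921875, 45.361244201660156), (146.8582305908203, 157.35482788085938), 10.313034057617188) [-11.7   5.4]
yellow n 22 centre pump [-12.1   4.2] angle in pump deg 90.1
t 11.63 pump xy [ -13.1 -130.7] z 153.0 shift u [ 2.276 -0.072  0.03 ] turn u [ 0.013  0.001 -0.014] F [-1.8  0.5  1.3] w 82.0 q6 -0.47
```

View pics/top4.png

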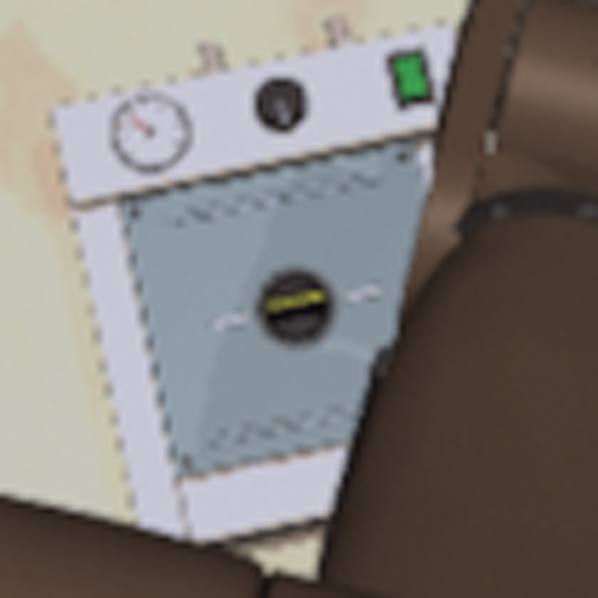

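The slot line reads 90.1° in the pump frame, so it lines up with the marks at (230,321) and (362,292). The cover is still flush with the console and the left edge. I go back over the wing with the fingers fully open, one to the front and one to the rear of it, to press the plate.

Emit:
move_arm --pt "0 -0.03 -0.5 0.013 0 0 1" --pt "0 -0.03 -0.7 0 0 -0.014 1" --pt "0 0 -0.8 0 0 0 1" --pt "0 0 -0.7 0 0 0 1" --pt "0 0 -0.4 0 0 0 1" --pt "0 0 -0.1 0 0 0 1" --pt "0 0 0 0 0 0 1"

```text
time: 12.22
ee_pos: [545.9, 46.4, 152.4]
eef_rot: [1.069, 1.294, -1.071]
contact_force: [0.4, -0.4, -0.8]
gripper_width: 94.6
```

```bash
python3 -c "
from h import *; go(-15,5,80,0)"
```

```text
t 12.22 pump xy [-17.9   7.6] z 152.4 shift u [1.81  0.076 0.066] turn u [ 0.004 -0.001  0.003] F [ 0.4 -0.4 -0.8] w 94.6 q6 -0.22
```

Emit:
move_arm --pt "0.3 0.08 0.06 0 0 0 1" --pt "0.5 0.02 0 0 0 0 1" --pt "0.5 0 0 0 0 0 1" --pt "0.3 0 0 0 0 0 1" --pt "0.1 0 0 0 0 0 1" --pt "0 0 0 0 0 0 1"

```text
time: 12.72
ee_pos: [552.1, 41.3, 79.0]
eef_rot: [1.069, 1.292, -1.07]
contact_force: [0.3, -0.1, 0.2]
gripper_width: 95.3
```

```bash
python3 -c "
from h import *; go(-14,5,71,0)"
```

```text
t 12.72 pump xy [-12.8   1.5] z 79.0 shift u [ 0.199 -0.031 -0.089] turn u [0.003 0.    0.001] F [ 0.3 -0.1  0.2] w 95.3 q6 -0.23
```

Emit:
move_arm --pt "0 -0.03 -0.07 0 0 0 1" --pt "0.12 0 0 0 0 0 1" --pt "0.1 0 0 0 0 0 1" --pt "0.1 0 0 0 0 0 1"

```text
time: 13.05
ee_pos: [551.3, 42.5, 66.7]
eef_rot: [1.071, 1.29, -1.07]
contact_force: [-2.6, 1.5, 5.4]
gripper_width: 94.9
```

```bash
python3 -c "
from h import *; go(-14,5,62,0)"
```

```text
t 13.05 pump xy [-13.4   2.8] z 66.7 shift u [ 0.118 -0.016 -0.055] turn u [ 0.001  0.001 -0.002] F [-2.6  1.5  5.4] w 94.9 q6 -0.23
```

The plate is sinking as the spring should allow: z 66.7 at 5.4 N. So the pin is in the slot, and I keep going.

Emit:
move_arm --pt "0.1 0 0 0 0 0 1" --pt "0.1 0 0 0 0 0 1" --pt "0.12 0 0 0 0 0 1" --pt "0.12 0 0 0 0 0 1"

```text
time: 13.38
ee_pos: [551.4, 42.6, 62.0]
eef_rot: [1.072, 1.286, -1.067]
contact_force: [-13.1, 1.1, 66.5]
gripper_width: 95.2
```

```bash
python3 -c "
from h import *; go(-14,5,62,0)"
```

```text
t 13.38 pump xy [-13.2   2.9] z 62.0 shift u [ 0.001 -0.019 -0.053] turn u [ 0.002  0.003 -0.007] F [-13.1   1.1  66.5] w 95.2 q6 -0.23
```

The plate is on the deck (z = 62.0, as expected), but 66 N is more than needed. I ease the push.

Emit:
move_arm --pt "0.05 0 0 0 0 0 1" --pt "0.05 0 0 0 0 0 1" --pt "0.05 0 0 0 0 0 1"

```text
time: 13.63
ee_pos: [551.3, 42.6, 62.6]
eef_rot: [1.073, 1.283, -1.064]
contact_force: [-6.3, -0.4, 27.4]
gripper_width: 95.2
```

```bash
sed -i 's/^yl\[:225\]/yl[:225]/' look.py
python3 - <<'E'
from h import *
go(-14,5,62,0)
for n in('side','top'):
    d=shot(n)
    if n=='side': cv2.imwrite('pics/side5.png',cv2.resize(d['img'][180:280,260:390],None,fx=6,fy=6,interpolation=cv2.INTER_CUBIC))
go(-14,5,62,0)
E
```

```text
t 13.63 pump xy [-13.3   2.9] z 62.6 shift u [ 0.014 -0.017 -0.052] turn u [ 0.003  0.005 -0.013] F [-6.3 -0.4 27.4] w 95.2 q6 -0.23
t 13.73 pump xy [-13.3   3. ] z 62.6 shift u [ 0.014 -0.016 -0.051] turn u [ 0.003  0.005 -0.012] F [-5.  -0.5 24.1] w 95.0 q6 -0.23
```

View pics/side5.png

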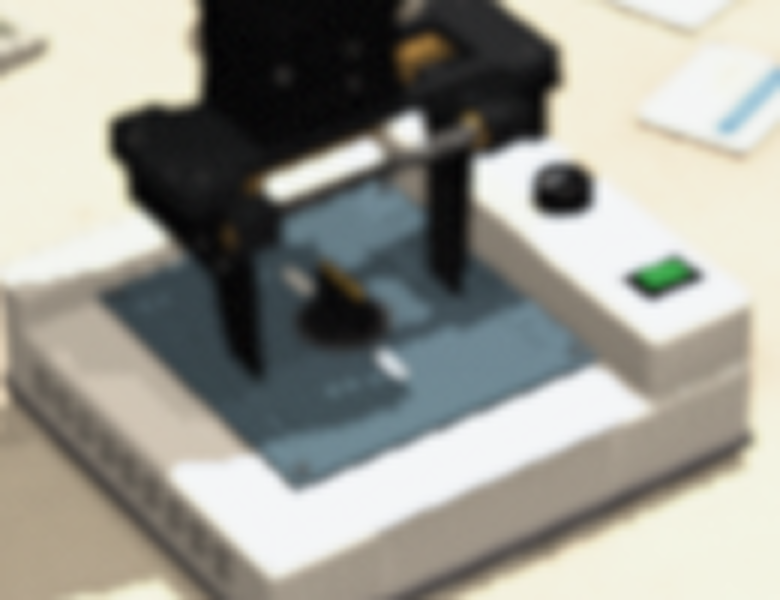

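The side view shows the plate flat on the deck with no gap at its right front corner (298,487). The fingertips at (258,378) and (455,290) touch the plate only, and the wing at (342,300) lines up with the marks. The push is steady at about 25 N, where roughly 9 N is needed. I hand in.

```bash
python3 -c "
from rig import r; print(r.finish_job())"
```

```text
the job is handed in; nothing more can be done
None
```

I handed in the job at 13.7 s with the arm still pressing the cover plate onto the pump's deck, ready for you to lock. I pushed the cover into the corner, turned the wing clockwise about 60° to the marks, let go of it, and pressed the plate down with the open fingers straddling the wing.

**Last checks:**
- **Corner:** the pushes stopped at x = -99.3 and y = -85.1 mm in the pump's frame, against -100 and -85 expected. The cover's edges look flush against the console and the left edge, and its yaw read 10.3° against the pump's 10.6°.
- **Wing:** the slot line read 90.1° in the pump's frame, where 90° is in line with the marks.
- **Pressed plate:** the fingertips held at 62–62.6 mm, where 62 mm means the plate is fully down. They push at about 24–27 N, and the last side view shows no gap under the plate and the fingers clear of the wing.

**What disagreed or was off:**
- **Camera offset:** the top camera placed the cover and wing 3–4 mm further back than home in x. The contact positions put the cover home and the pin entered the slot, so I took this as calibration error or partial occlusion.
- **Push force:** the downward push briefly reached 66 N through the fingertips before I eased it. That is under the 120 N wrist limit.
- **Sideways force:** the wrist showed an unexplained sideways reading of about 13 N at the end of the first push.

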